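# Hold a sprung terminal-box cover at its marked opening

### The arm

A 6-joint arm with a two-finger parallel gripper is mounted at the origin on a cart in front of the work surface, level with it; the furniture and walls round the work are solid. World frame = base frame: x ahead of the robot, y to its left, z up, the work surface at z = 0. Lengths are in m, angles in rad, forces in N, time in s.
With the tool pointing down it reaches from about 0.275 to 0.825 m from the base axis. Payload 4.9 kg.
Tool frame: the origin (TCP) lies midway between the tips of the shut fingers; the grasp point (between the pads) lies 19 mm behind it (ctrl.tcp_to_grasp is the distance from the TCP to the grasp point, in m); y points along the fingers, x is the direction in which the jaws open and shut, and the axes are right-handed (so a half turn about y gives the same grasp; the last joint's range is limited). The gripper opens to 85 mm and grips with 20 to 120 N. Pads are 22 mm wide; open, the fingers measure 114 mm over their backs; the gripper's body (76 mm by 85 mm) begins 54 mm behind the grasp point. The pads swing forward as they close: fully open they stand 13 mm farther back than shut.
Start: joints at [-1.41, 0.326, -0.193, 1.052, 0, 1.437], TCP at [0.16, -0.526, 0.231] pointing down, gripper open.
Joint ranges: [-2.65, 2.65], [-0.97, 1.79], [-1.3, 1.35], [-1.93, 2.1], [-1.47, 1.37], [-3.14, 3.14]. Speed limits (rad/s): [2.57, 2.57, 3.14, 3.14, 3.14, 3.14].

### API

Orientations are given as a unit quaternion [w, x, y, z].
In Python, from plant import ctrl gives the robot as it stands.
- The arm moves only by the tool send_rows, never from a script. Its argument "steps" is a list that holds one entry, the list of rows, each a list of 4 numbers: the shift along the tool's x, y, z in cm, then the turn about the tool's y in rad. A call has 1 to 12 rows; each row shifts and turns the commanded pose from where the row before left it, along the tool's axes as they then stand; what a row does not reach is not made up. A row lasts 1/8 s, in which the tool goes at most 62.5 mm and 10.7 degrees, less where a joint would pass 70% of its speed; a pose out of reach is approached as far as the arm can. A call is refused whole if a number of a shift passes 6.25 or a number of a turn 0.188, either way. A call with a gripper value outside its range is refused whole. "grip" is the finger opening in cm, from 0 to 8.54, set as the call begins (left out, the last holds). The fingers move at their own pace and stop on an object; "grip_force" is the grip in N (left out, the last holds). Time passes only in rows, so rows that do not move let the fingers close. It gives the time, the measured TCP pose, the force and the opening at its end, in the units of the state.
- ctrl.read_state(): the state, without advancing time (a new reading comes with each control period).
- ctrl.snapshot(name): name is "scene" or "top" or "wrist"; returns a dict with "img" (480x640x3 uint8, red, green, blue), "fx", "fy", "cx", "cy" (pixels), "rvec" (rotation vector, rad) and "tvec" (3), from world to camera coordinates, as OpenCV has them. Camera axes: x right, y down, z forward; pixel columns grow to the right and rows downward; lengths in m; the calibration is good to about 2 mm. A picture is of the moment at which its call begins. There is no depth.
- ctrl.job_done(): hands the job in, once; it reports no verdict.
Trained networks look in a picture, given as the dict that the camera call returned (one of the last four; its "shot" number tells which), for a name from the list of things; names that differ only in an ending like _2 or _b are one class to them, and where a whole thing is asked for, a point or a joint stands for the part that bears it (a point fixed in the world has none). Each returns a list of dicts, best first, with "conf" (0 to 1); they miss things now and then, are a little off and sometimes report something else, mostly with a low value. They report only what shows in the picture. A call takes as long as a camera call. They do not tell look-alikes from the thing itself.
- ctrl.recognise(picture, label): "at" ([x, y, z] in m, in world coordinates, good to about 4 mm: the middle of the surface that is visible of it).
- ctrl.landmark_of(picture, label): "at" ([x, y, z] in m, in world coordinates, good to about 4 mm: a listed point, or the origin of a listed thing).
The state is a dict: "time": time; "q": joint angles; "dq": joint speeds; "joint_efforts": joint torques, N m; "ee_pos": TCP position; "orientation": TCP orientation; "force": force on the tool from outside, world axes, zero at the start; "moment": the same for the moment, N m; "width": opening from 0.0 (shut) to 1.0 (fully open).
Only numpy, scipy, OpenCV 4.12 (cv2) and the standard library are available. Lean on these libraries where they do the work, as an engineer would, in place of code of your own. Each camera call takes 0.05 s, during which the arm holds its last target.

### The job

I need to work inside the grey terminal box on the bench while you hold its spring-loaded cover partly open. First take the pipe cap that was left on the cover and set it down gently, standing as it stood, on the bench top. Then lift the cover by its steel pull tab until it lies in line with the marker arm on the box's quadrant, never more than ten degrees past the arm, leave the arm and the pipe fittings beside the box alone, and finish still holding the cover steady there: do not let go.

Things in the scene. Friction and masses are not known exactly. Their poses are not given: they have to be found in the camera images.
- box: Grey sheet-metal terminal box, fixed to the bench, 200 x 200 mm. Origin: centre of its underside, on the bench; x points away from the quadrant side, y to the hinge side, z up. The closed cover's upper face is 105 mm above the bench. At x = -112 mm stands an upright aluminium quadrant strip with ticks every 10 degrees, radius 176 mm round the hinge axis, top 275 mm above the bench.
- lid_hinge (a point): Point on the cover's hinge axis, halfway along the box: at x = 0, y = +100 mm, z = 100 mm of the box. The hinge axis runs along the box's x axis. The point turns with the cover: its y axis lies in the cover and points from the pull tab to the hinge, its z axis is the cover's upward normal.
- lid (a joint): Opening angle of the cover about the hinge, rad: 0 closed (level), grows as the pull-tab edge rises, up to 1.3 (stop). The cover is a flat grey plate 206 x 203 x 8 mm and weighs about 0.3 kg; a spring pulls it shut all the way: to hold it at 0.4 to 0.9 rad takes about 7 to 9 N at the tab, 5 N to start it.
- tab_grip (a point): Centre of the steel pull tab on the cover's free edge, in the cover's plane, 240 mm from the hinge axis, midway along the edge. Tab: 30 mm wide (along the hinge axis), 10 mm thick with a 15 mm thick round end; it reaches 34 mm from this point outward and 34 mm to the cover's edge. Closed, it is 100 mm above the bench, free below. Axes as lid_hinge.
- pull_tab: The same steel pull tab as a body; origin and axes as tab_grip.
- marker (a joint): Angle of the marker arm, rad, measured like the cover's: the cover is in line with the arm when lid equals marker. Between 0.45 and 0.85 at the start; the arm is held by friction and must not be moved.
- marker_tip (a point): Tip of the marker arm: a flat dark steel bar 190 mm long, 9 mm wide, pivoted on the line of the hinge axis and lying over the quadrant strip, 118 mm from the middle of the box towards -x; its face is about parallel to the front wall. The point's y axis points along the arm from the tip to the pivot, z is square to the arm, on the upper side.
- cap: Pipe cap, cream plastic, round, 46 mm across and 33 mm tall, open end up, standing loose on the closed cover near its middle. Origin: centre of its underside, z up. The bench within 50 mm of x = 0.37, y = -0.24 is always free; anywhere free on the bench will do.
- tee: White pipe tee, 62 x 82 x 41 mm, loose on the bench to the right of the box; to be left alone. Origin: centre of its underside.
- union: White pipe union, 40 x 51 x 40 mm, loose on the bench to the right of the box; to be left alone. Origin: centre of its underside.
Not all that is in view belongs to the job. Leave any pink or turquoise look-alike of the cap alone.

How it is judged:
On the way, in this order (a step that is already met when the one before it is completed fails the run):
1. the pipe cap stands on the bench, let go, and the cover is still shut (height (world z) of cap between -0.006 and 0.006 m and angle between cap's own z axis and vertical below 0.15 rad and linear speed of cap below 0.03 m/s and contact force between cap and the fingers below 0.1 N and value of joint lid below 0.05 rad), for 0.2 s.
2. the cover is held by its tab in line with the marker arm (angle between the y axis of tab_grip and the y axis of marker_tip, either way round below 0.08 rad and contact force between pull_tab and the fingers above 1.5 N), for 0.3 s.
At the end, for the whole second after the job is handed in: The fingers hold the cover by its pull tab (more than 1.5 N of contact), steady (slower than 0.05 rad/s) and within 0.08 rad (4.5 degrees) of the marker arm; the pipe cap stands released and at rest on the bench top, upright within 0.15 rad, its underside within 6 mm of the bench (all of step 2 and value of joint lid above 0.35 rad and velocity of joint lid between -0.05 and 0.05 rad/s and height (world z) of cap between -0.006 and 0.006 m and angle between cap's own z axis and vertical below 0.15 rad and linear speed of cap below 0.03 m/s and contact force between cap and the fingers below 0.1 N and contact force between cap and pull_tab below 0.1 N); the arm keeps its last pose, push and grip.
It fails at once if the cover is lifted well past the marker arm (over 0.055 m at the tab, 13 degrees) (z of tab_grip in the frame of marker_tip above 0.055 m).
It fails at once if the marker arm is moved along the quadrant (tip over 8 mm) (distance of marker_tip from where it was at the start of the episode above 0.008 m).
It fails at once if the pipe cap is dropped or knocked down (height (world z) of cap below 0.05 m and linear speed of cap above 0.5 m/s).
It fails at once if the pipe tee or the pipe union is disturbed (over 30 mm) (distance of any of tee, union from where it was at the start of the episode above 0.03 m).
It also fails if it takes over 51 s, if anything falls off the work surface, if the arm or the gripper's body presses on something with over 40 N, if the wrist force passes 120 N, or if a joint passes its speed limit or range.

## Working session

There is one attempt and no reset: what is moved stays moved. The work goes in short steps, Python scripts to look and compute and a tool call to move; the robot and the scene stay as the last step left them, time stands still between calls to the robot, and variables do not carry over. Pictures are saved under pics/ and viewed, and the job is handed in when it is done.

Besides the shell and the picture viewer there is one more tool, called after ">>>" by a JSON object that holds its "api" and its "payload", one argument or row to a line. send_rows: Moves the arm, as the interface text tells. Its arguments: {"type":"object","properties":{"steps":{"type":"array","items":{"type":"array","items":{"type":"array","items":{"type":"number"}}}},"grip":{"type":"number"},"grip_force":{"type":"number"}},"required":["steps"]}

```bash
ls; mkdir -p pics; python3 - <<'E'
from plant import ctrl
import cv2
s=ctrl.read_state(); print({k:s[k] for k in('time','ee_pos','orientation','width','force')}, ctrl.tcp_to_grasp)
for n in("scene","top","wrist"):
    p=ctrl.snapshot(n); cv2.imwrite(f'pics/a_{n}.png',p['img'][:,:,::-1])
    print(n,p['fx'],p['rvec'],p['tvec'])
    for l in(['box','cap','tab_grip','lid_hinge','marker_tip','tee','union'] if n!='wrist' else []):
        print(l,[(([round(float(v),3) for v in d['at']]),round(d['conf'],2)) for d in ctrl.landmark_of(p,l)[:3]])
E
```

```text
pics
{'time': 0.0, 'ee_pos': array([ 0.15970137, -0.52567938,  0.23049401]), 'orientation': array([ 0.56843109, -0.56757286,  0.42160662, -0.42070774]), 'width': 0.9995911636087494, 'force': array([-0.92007655, -0.031983  ,  0.44547682])} 0.0187
scene 574.8011376756392 [ 0.76913362 -2.5661167   1.14139725] [0.37050825 0.29250113 0.87327   ]
box [([0.52, -0.002, 0.001], 0.92), ([0.395, -0.037, 0.198], 0.58)]
cap [([0.332, -0.119, -0.0], 0.97), ([0.396, 0.191, 0.001], 0.94), ([0.507, 0.179, 0.003], 0.77)]
tab_grip [([0.487, -0.137, 0.1], 0.57)]
lid_hinge [([0.543, 0.094, 0.101], 0.82), ([0.489, -0.138, 0.102], 0.55)]
marker_tip [([0.391, -0.039, 0.198], 0.68)]
tee [([0.637, -0.28, -0.0], 0.89)]
union []
top 551.7726824107716 [ 2.16388351 -2.14872261  0.15352619] [-0.07257628  0.50886017  1.21788932]
box [([0.522, -0.003, -0.002], 0.84)]
cap [([0.506, -0.001, 0.1], 0.84), ([0.334, -0.12, 0.003], 0.83), ([0.4, 0.189, -0.003], 0.63)]
tab_grip [([0.489, -0.134, 0.098], 0.68)]
lid_hinge [([0.544, 0.099, 0.097], 0.61)]
marker_tip [([0.394, -0.032, 0.198], 0.65)]
tee [([0.638, -0.282, 0.001], 0.72)]
union [([0.602, -0.174, 0.0], 0.6)]
wrist 424.8409885197227 [-2.30688977  1.70831014  0.27855591] [-0.55075219 -0.04278892  0.38118328]
```

View pics/a_scene.png

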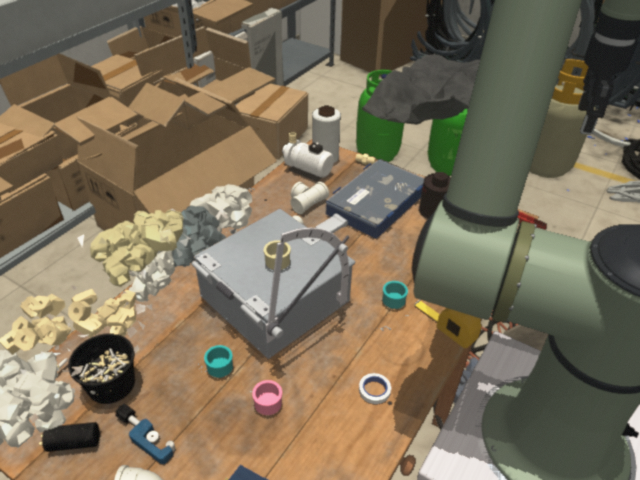

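View pics/a_top.png

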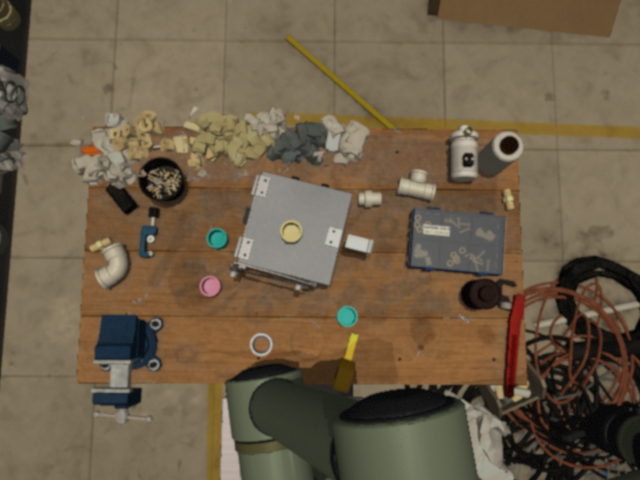

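View pics/a_wrist.png

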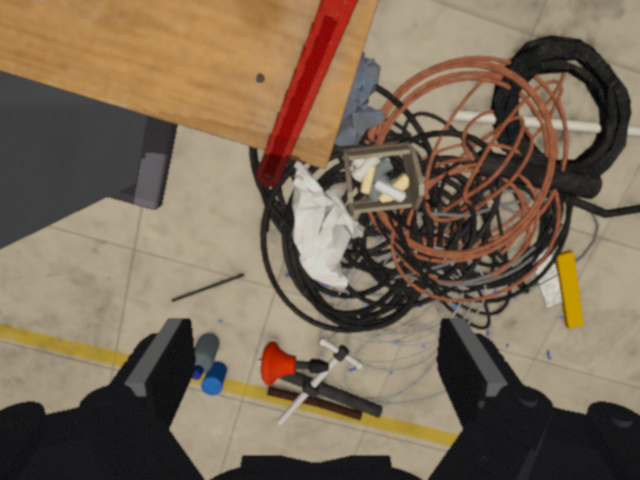

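The cream cap is on the cover at top (291,231) and scene (277,255). The look-alikes are turquoise at top (217,238) and (347,316), pink at (209,286), and a white ring at (261,345). I choose the cream one, at about (0.506, -0.001, 0.105).

```bash
cat > h.py <<'E'
from plant import ctrl
import numpy as np, cv2
from scipy.spatial.transform import Rotation as R
def st(): 
    s=ctrl.read_state(); q=s['orientation']; s['R']=R.from_quat([q[1],q[2],q[3],q[0]]).as_matrix(); return s
def togo(p,jaw=None):
    s=st(); M=s['R']; d=M.T@(np.array(p)-s['ee_pos'])*100
    print('t',round(s['time'],2),'ee',s['ee_pos'].round(4),'togo cm (tool x,y,z)',d.round(2))
    print('x',M[:,0].round(3),'y',M[:,1].round(3),'z',M[:,2].round(3),'q',np.round(s['q'],3),'F',np.round(s['force'],1),'w',round(s['width'],3))
    if jaw is not None:
        j=M.T@np.array([*jaw,0.]); a=np.arctan2(-j[2],j[0]); print('turn about y',round(a,3),'or',round(a-np.pi*np.sign(a),3))
def ray(p,uv):
    Rm=cv2.Rodrigues(np.array(p['rvec']))[0]; t=np.array(p['tvec']).ravel()
    c=-Rm.T@t; d=Rm.T@np.array([(uv[0]-p['cx'])/p['fx'],(uv[1]-p['cy'])/p['fy'],1]); return c,d/np.linalg.norm(d)
def onz(p,uv,z):
    c,d=ray(p,uv); return c+d*(z-c[2])/d[2]
def proj(p,X):
    return cv2.projectPoints(np.array(X,float).reshape(-1,3),np.array(p['rvec']),np.array(p['tvec']),np.array([[p['fx'],0,p['cx']],[0,p['fy'],p['cy']],[0,0,1.]]),None)[0].reshape(-1,2)
E
python3 - <<'E'
from h import *
togo([.506,-.001,.35],[.973,-.23])
p=ctrl.snapshot('top'); 
im=p['img'][:,:,::-1].copy(); c=cv2.resize(im[150:370,200:420],None,fx=2.7,fy=2.7,interpolation=cv2.INTER_CUBIC); cv2.imwrite('pics/b.png',c)
print(proj(p,[.37,-.24,0]),onz(p,(291,227),.138))
E
```

```text
t 0.85 ee [ 0.1598 -0.5263  0.2313] togo cm (tool x,y,z) [-40.21 -11.87  48.39]
x [ 0.29  -0.957  0.   ] y [-0. -0. -1.] z [ 0.957  0.29  -0.   ] q [-1.41   0.326 -0.193  1.052 -0.     1.437] F [ 0.2 -0.2  0.7] w 0.999
turn about y -1.044 or 2.098
[[397.73304972 298.61606732]] [0.51386315 0.00055638 0.138     ]
```

View pics/b.png

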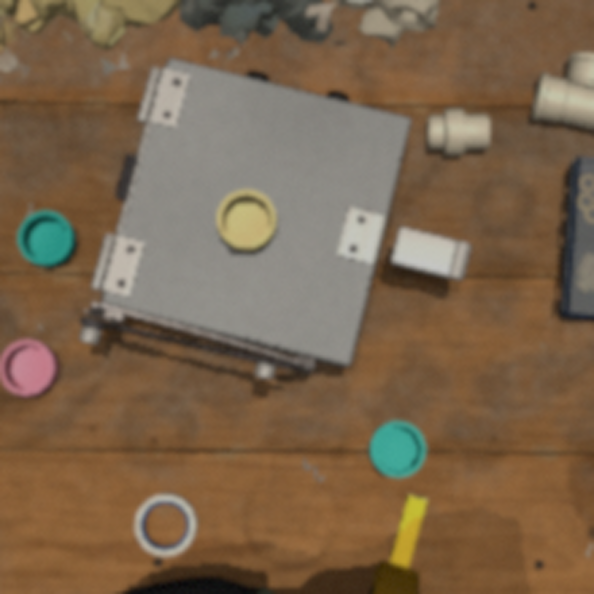

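>>> {"api": "send_rows", "payload": {
  "steps": [
    [[0,-2,0,-0.149],[0,-2,0,-0.149],[0,-2,0,-0.149],[0,-2,0,-0.149],[0,-2,0,-0.149],[0,-2,0,-0.149],[0,-2,0,-0.15]]
  ],
  "grip": 8.5
}}

```text
time: 1.78
ee_pos: [0.1598, -0.5262, 0.372]
orientation: [-0.703, 0.703, -0.08, 0.08]
force: [-0.4, 0.4, 0.5]
width: 0.997
```

```bash
python3 - <<'E'
from h import *
togo([.506,-.001,.35],[.973,-.23])
p=ctrl.snapshot('top')
print(onz(p,(291.1,231.5),.138))
for l in('recognise','landmark_of'):
  print([(np.round(d['at'],3),d['conf']) for d in getattr(ctrl,l)(p,'cap')])
E
```

```text
t 1.77 ee [ 0.1598 -0.5262  0.372 ] togo cm (tool x,y,z) [21.91  2.19 58.97]
x [ 0.974 -0.225  0.   ] y [ 0. -0. -1.] z [ 0.225  0.974 -0.   ] q [-1.41   0.277  0.095  1.388 -0.     0.388] F [-0.4  0.4  0.5] w 0.997
turn about y 0.005 or -3.137
[5.04395896e-01 2.12435111e-04 1.38000000e-01]
[(array([0.402, 0.192, 0.006]), 0.94), (array([ 0.506, -0.001,  0.11 ]), 0.79), (array([0.505, 0.181, 0.01 ]), 0.79), (array([ 0.337, -0.122,  0.008]), 0.65)]
[(array([ 0.508, -0.001,  0.102]), 0.92), (array([ 0.504,  0.174, -0.001]), 0.76), (array([ 0.401,  0.188, -0.002]), 0.73), (array([ 0.336, -0.121,  0.002]), 0.55)]
```

>>> {"api": "send_rows", "payload": {
  "steps": [
    [[1.8,0,4.9,0],[1.8,0,4.9,0],[1.8,0,4.9,0],[1.8,0,4.9,0],[1.8,0,4.9,0],[1.8,0,4.9,0],[1.8,0,4.9,0],[1.8,0,4.9,0],[1.8,0,4.9,0],[1.8,0,4.9,0],[1.8,0,4.9,0],[1.8,0,4.9,0]]
  ]
}}

```text
time: 3.42
ee_pos: [0.5056, -0.002, 0.3701]
orientation: [-0.702, 0.702, -0.083, 0.082]
force: [1.2, -0.8, -0.8]
width: 0.992
```

```bash
python3 - <<'E'
from h import *
togo([.506,-.000,.12],[.973,-.23])
for n in("scene","wrist"):
    p=ctrl.snapshot(n); cv2.imwrite(f'pics/c_{n}.png',p['img'][:,:,::-1])
    for l in ['cap','tab_grip','lid_hinge','marker_tip','box']:
        print(n,l,[(([round(float(v),3) for v in d['at']]),round(d['conf'],2)) for d in ctrl.landmark_of(p,l)[:3]])
print(proj(p,[.506,0,.105]),proj(p,[.506,0,.138]))
E
```

```text
t 3.42 ee [ 0.5056 -0.002   0.3701] togo cm (tool x,y,z) [ 0.03 25.01  0.21]
x [ 0.973 -0.232 -0.001] y [-0.001 -0.    -1.   ] z [ 0.232  0.973 -0.   ] q [-0.15   0.189 -0.023  1.359 -0.     1.655] F [ 1.2 -0.8 -0.8] w 0.992
turn about y -0.002 or 3.139
scene cap [([0.51, 0.004, 0.105], 0.96), ([0.399, 0.188, 0.003], 0.79), ([0.506, 0.179, 0.001], 0.63)]
scene tab_grip [([0.486, -0.138, 0.103], 0.87)]
scene lid_hinge [([0.546, 0.096, 0.103], 0.78), ([0.39, -0.041, 0.199], 0.67)]
scene marker_tip [([0.393, -0.041, 0.196], 0.81)]
scene box [([0.523, -0.005, 0.002], 0.63)]
wrist cap [([0.332, -0.119, 0.002], 0.87), ([0.505, 0.174, 0.005], 0.84), ([0.51, 0.001, 0.109], 0.72)]
wrist tab_grip [([0.486, -0.137, 0.094], 0.9), ([0.603, -0.168, 0.001], 0.22)]
wrist lid_hinge [([0.543, 0.099, 0.101], 0.91)]
wrist marker_tip [([0.391, -0.035, 0.195], 0.91)]
wrist box [([0.392, -0.034, 0.198], 0.18)]
[[316.71442536 177.24810182]] [[316.74618319 184.01914472]]
```

View pics/c_wrist.png

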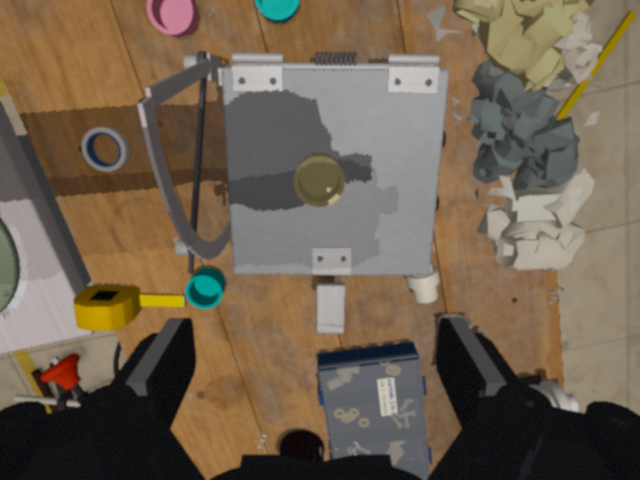

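View pics/c_scene.png

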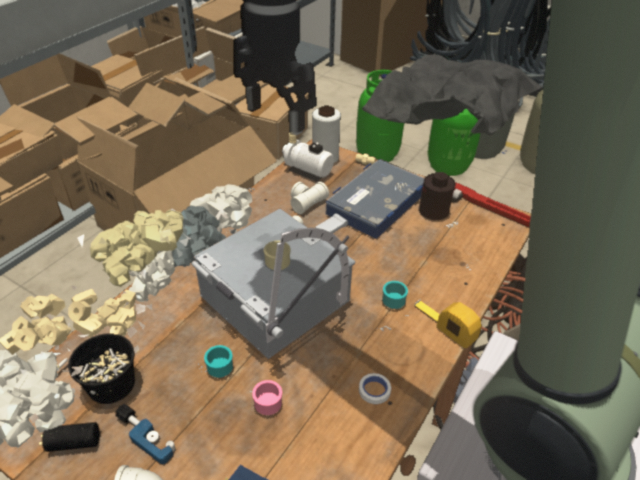

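>>> {"api": "send_rows", "payload": {
  "steps": [
    [[0.1,4,0.1,0],[0.1,4,0.1,0],[0,4,0,0],[0,4,0,0],[0,3,0,0],[0,2,0,0],[0,1,0,0],[0,0,0,0]]
  ]
}}

```text
time: 5.03
ee_pos: [0.5074, -0.0024, 0.1511]
orientation: [0.702, -0.702, 0.082, -0.082]
force: [-0.3, 0.2, -0.1]
width: 0.996
```

```bash
python3 - <<'E'
from h import *
togo([.508,.000,.108],[.973,-.23])
for n in("scene","wrist"):
    p=ctrl.snapshot(n); cv2.imwrite(f'pics/d_{n}.png',p['img'][:,:,::-1])
print(proj(p,[.506,0,.138]))
E
```

```text
t 5.03 ee [ 0.5074 -0.0024  0.1511] togo cm (tool x,y,z) [0.01 4.31 0.25]
x [ 0.973 -0.23  -0.001] y [-0.001  0.    -1.   ] z [ 0.23   0.973 -0.   ] q [-0.15   0.32  -0.422  0.829  0.     1.653] F [-0.3  0.2 -0.1] w 0.996
turn about y -0.0 or 3.141
[[310.13092957 296.63454478]]
```

View pics/d_wrist.png

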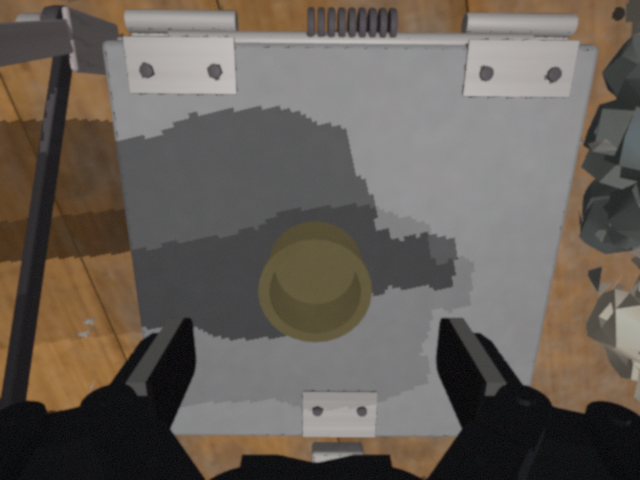

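View pics/d_scene.png

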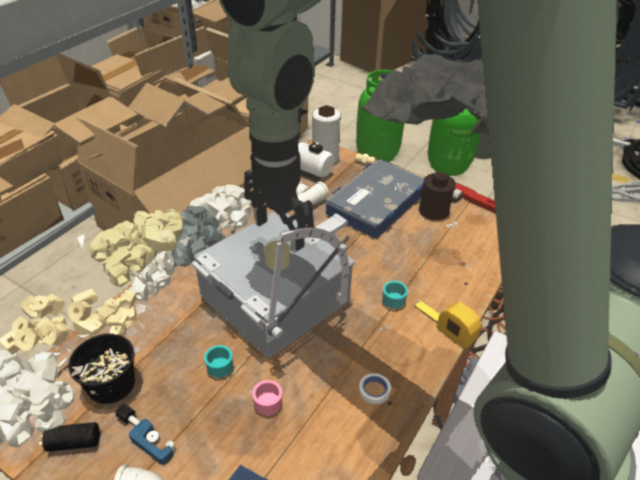

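>>> {"api": "send_rows", "payload": {
  "steps": [
    [[0,1,0.2,0],[0,1,0.2,0],[0,1,0,0],[0,0.8,0,0],[0,0.5,0,0],[0,0,0,0],[0,0,0,0]]
  ]
}}

```text
time: 6.0
ee_pos: [0.5088, 0.0016, 0.1085]
orientation: [-0.702, 0.702, -0.082, 0.082]
force: [0.0, -0.3, 0.3]
width: 0.997
```

>>> {"api": "send_rows", "payload": {
  "steps": [
    [[0,0,0,0],[0,0,0,0],[0,0,0,0],[0,0,0,0],[0,0,0,0],[0,0,0,0]]
  ],
  "grip": 3,
  "grip_force": 25
}}

```text
time: 6.75
ee_pos: [0.5087, 0.0016, 0.1087]
orientation: [-0.702, 0.702, -0.082, 0.082]
force: [-1.8, 1.4, 5.6]
width: 0.522
```

```bash
python3 - <<'E'
from h import *
togo([.508,.000,.108],[.973,-.23])
for n in("scene","wrist"):
    p=ctrl.snapshot(n); cv2.imwrite(f'pics/e_{n}.png',p['img'][:,:,::-1])
E
```

```text
t 6.75 ee [0.5087 0.0016 0.1087] togo cm (tool x,y,z) [-0.03  0.07 -0.17]
x [ 0.973 -0.23   0.   ] y [ 0. -0. -1.] z [ 0.23   0.973 -0.   ] q [-0.142  0.372 -0.473  0.725 -0.     1.661] F [-1.8  1.4  5.6] w 0.522
turn about y 0.0 or -3.141
```

View pics/e_wrist.png

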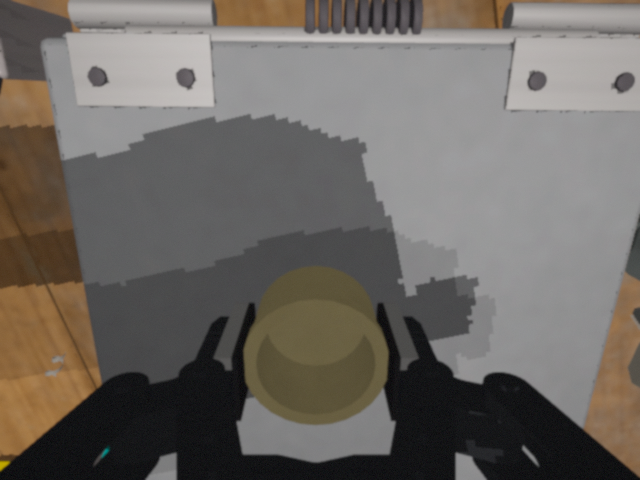

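>>> {"api": "send_rows", "payload": {
  "steps": [
    [[0,-0.5,0,0],[0,-1,0,0],[0,-2,0,0],[0,-3,0,0],[0,-3,0,0],[0,-3,0,0],[0,0,-3,0],[0,0,-4,0],[0,0,-5,0],[0,0,-5,0],[0,0,-3.5,0],[0,0,-2,0]]
  ]
}}

```text
time: 8.35
ee_pos: [0.4563, -0.2191, 0.2338]
orientation: [-0.702, 0.702, -0.082, 0.083]
force: [-0.6, 0.5, 0.6]
width: 0.522
```

>>> {"api": "send_rows", "payload": {
  "steps": [
    [[-2,0,-2.2,0],[-3,0,-2,0],[-2,0,0,0],[-1,0,0,0],[0,0,0,0]]
  ]
}}

```text
time: 8.98
ee_pos: [0.3693, -0.2397, 0.2337]
orientation: [-0.702, 0.702, -0.082, 0.082]
force: [-0.1, 0.7, -0.0]
width: 0.527
```

```bash
python3 - <<'E'
from h import *
togo([.37,-.24,.005],[.973,-.23])
for n in("scene","wrist"):
    p=ctrl.snapshot(n); cv2.imwrite(f'pics/f_{n}.png',p['img'][:,:,::-1])
    for l in ['tab_grip','lid_hinge','marker_tip']:
        print(n,l,[(([round(float(v),3) for v in d['at']]),round(d['conf'],2)) for d in ctrl.landmark_of(p,l)[:3]])
E
```

```text
t 8.97 ee [ 0.3693 -0.2397  0.2337] togo cm (tool x,y,z) [ 6.000e-02  2.287e+01 -1.000e-02]
x [ 0.973 -0.23   0.001] y [ 0.001 -0.    -1.   ] z [ 0.23   0.973 -0.   ] q [-0.744  0.12  -0.454  0.996  0.     1.059] F [-0.1  0.7 -0. ] w 0.527
turn about y -0.0 or 3.142
scene tab_grip [([0.637, -0.281, -0.0], 0.62), ([0.49, -0.138, 0.099], 0.59)]
scene lid_hinge [([0.546, 0.096, 0.1], 0.79)]
scene marker_tip [([0.392, -0.041, 0.198], 0.89)]
wrist tab_grip [([0.487, -0.135, 0.099], 0.65)]
wrist lid_hinge []
wrist marker_tip [([0.486, -0.14, 0.098], 0.74)]
```

View pics/f_wrist.png

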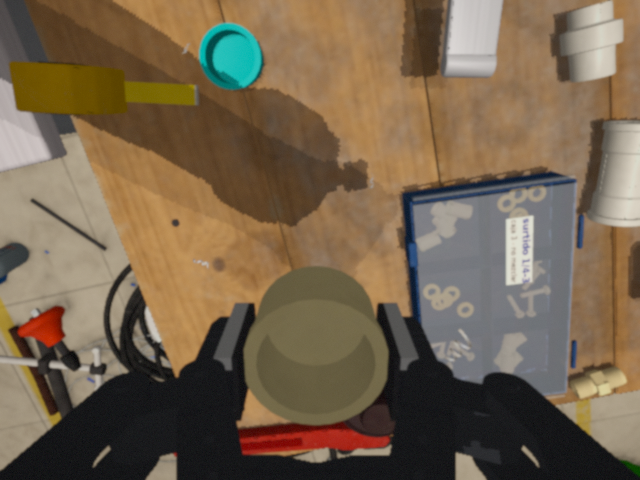

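View pics/f_scene.png

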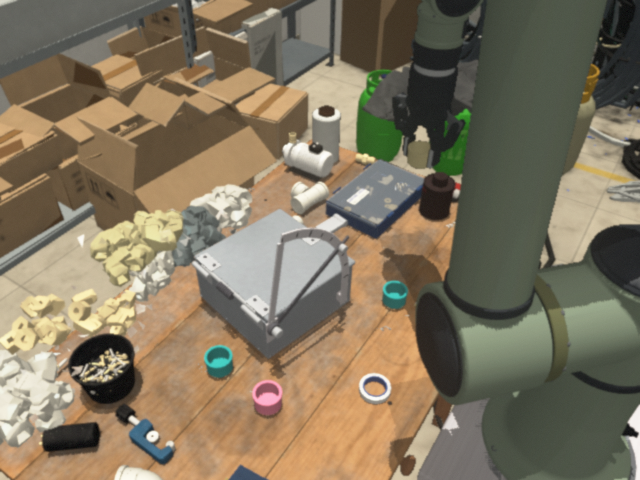

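>>> {"api": "send_rows", "payload": {
  "steps": [
    [[-1.5,3,0.3,0],[0,4,0,0],[0,4,0,0],[0,4,0,0],[0,3,0,0],[0,2,0,0],[0,1,0,0],[0,0.5,0,0],[0,0.5,0,0],[0,0.2,0,0],[0,0,0,0],[0,0,0,0]]
  ]
}}

```text
time: 10.88
ee_pos: [0.3556, -0.2336, 0.0116]
orientation: [-0.702, 0.702, -0.082, 0.082]
force: [0.7, -0.4, 0.2]
width: 0.525
```

```bash
python3 - <<'E'
from h import *
togo([.355,-.236,.005],[.973,-.23])
for n in("scene","wrist"):
    p=ctrl.snapshot(n); cv2.imwrite(f'pics/g_{n}.png',p['img'][:,:,::-1])
E
```

```text
t 10.88 ee [ 0.3556 -0.2336  0.0116] togo cm (tool x,y,z) [-0.    0.66 -0.25]
x [ 0.973 -0.23   0.   ] y [ 0. -0. -1.] z [ 0.23   0.973 -0.   ] q [-0.755  0.406 -0.775  0.389  0.     1.048] F [ 0.7 -0.4  0.2] w 0.525
turn about y 0.0 or -3.141
```

View pics/g_scene.png

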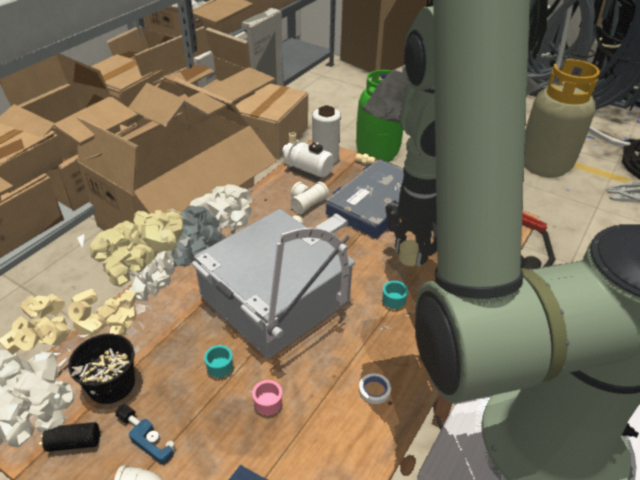

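>>> {"api": "send_rows", "payload": {
  "steps": [
    [[0,0.2,0,0],[0,0.2,0,0],[0,0.1,0,0],[0,0.1,0,0],[0,0,0,0]]
  ]
}}

```text
time: 11.6
ee_pos: [0.3553, -0.2333, 0.0052]
orientation: [0.702, -0.702, 0.082, -0.082]
force: [-0.3, 0.4, -1.5]
width: 0.522
```

>>> {"api": "send_rows", "payload": {
  "steps": [
    [[0,0.1,0,0],[0,0.05,0,0],[0,0,0,0]]
  ]
}}

```text
time: 11.98
ee_pos: [0.3554, -0.2334, 0.0039]
orientation: [-0.702, 0.702, -0.082, 0.082]
force: [-0.7, 0.4, 2.2]
width: 0.526
```

>>> {"api": "send_rows", "payload": {
  "steps": [
    [[0,0.05,0,0],[0,0,0,0]]
  ]
}}

```text
time: 12.22
ee_pos: [0.3554, -0.2334, 0.0038]
orientation: [-0.702, 0.702, -0.082, 0.082]
force: [-2.4, 1.0, 9.6]
width: 0.524
```

>>> {"api": "send_rows", "payload": {
  "steps": [
    [[0,0,0,0],[0,0,0,0],[0,0,0,0],[0,0,0,0]]
  ],
  "grip": 6.4
}}

```text
time: 12.72
ee_pos: [0.3553, -0.2334, 0.0032]
orientation: [0.702, -0.702, 0.082, -0.082]
force: [-1.0, 0.5, -0.3]
width: 0.754
```

```bash
python3 - <<'E'
from h import *
togo([.355,-.236,.005],[.973,-.23])
for n in("wrist","scene"):
    p=ctrl.snapshot(n); cv2.imwrite(f'pics/i_{n}.png',p['img'][:,:,::-1])
    print([(np.round(d['at'],3),d['conf']) for d in ctrl.landmark_of(p,'cap')])
E
```

```text
t 12.72 ee [ 0.3553 -0.2334  0.0032] togo cm (tool x,y,z) [ 0.03 -0.18 -0.26]
x [ 0.973 -0.23  -0.   ] y [-0.  0. -1.] z [0.23  0.973 0.   ] q [-0.755  0.423 -0.781  0.367 -0.     1.048] F [-1.   0.5 -0.3] w 0.754
turn about y 0.0 or -3.141
[(array([ 0.334, -0.119,  0.003]), 0.81), (array([ 0.358, -0.232,  0.002]), 0.58)]
[(array([ 0.333, -0.119,  0.002]), 0.96), (array([0.398, 0.19 , 0.002]), 0.9), (array([0.508, 0.178, 0.004]), 0.79), (array([ 0.355, -0.235,  0.001]), 0.66)]
```

View pics/i_wrist.png

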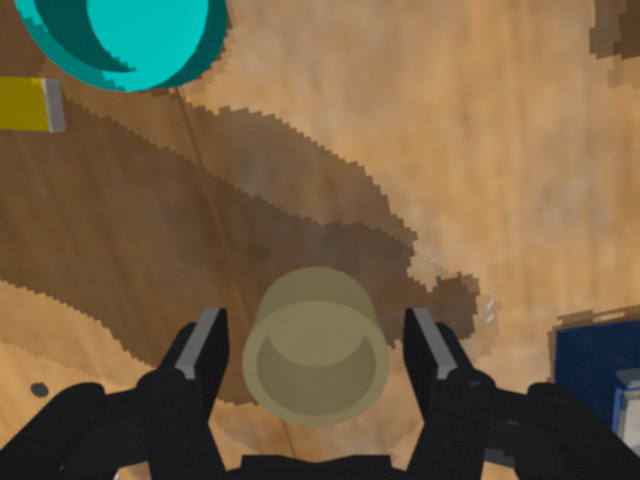

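>>> {"api": "send_rows", "payload": {
  "steps": [
    [[0,-0.5,0,0],[0,-1,0,0],[0,-2,0,0],[0,-3,0,0],[0,-4,0,0],[0,-4,0,0],[0,-4,0,0],[0,-2.5,0,0]]
  ]
}}

```text
time: 13.92
ee_pos: [0.3558, -0.2338, 0.2161]
orientation: [-0.702, 0.703, -0.081, 0.083]
force: [0.7, 0.6, -0.1]
width: 0.75
```

>>> {"api": "send_rows", "payload": {
  "steps": [
    [[2,0,2.5,0],[3,0,3.5,0],[3,0,3.5,0],[2,0,2.3,0],[0.6,0,0.6,0],[0,0,0,0],[0,0,0,0]]
  ],
  "grip": 7.5
}}

```text
time: 14.8
ee_pos: [0.4862, -0.1376, 0.2134]
orientation: [-0.702, 0.702, -0.082, 0.082]
force: [0.2, 0.0, 0.4]
width: 0.878
```

```bash
python3 - <<'E'
from h import *
togo([.4875,-.1365,.079],[.973,-.23])
for n in("wrist","scene","top"):
    p=ctrl.snapshot(n); cv2.imwrite(f'pics/j_{n}.png',p['img'][:,:,::-1])
    for l in ['cap','tab_grip','lid_hinge','marker_tip','box']:
        print(n,l,[(([round(float(v),3) for v in d['at']]),round(d['conf'],2)) for d in ctrl.landmark_of(p,l)[:4]])
    if n=='wrist': print(proj(p,[.4875,-.1365,.105]))
E
```

```text
t 14.8 ee [ 0.4862 -0.1376  0.2134] togo cm (tool x,y,z) [ 0.11 13.44  0.14]
x [ 0.973 -0.231 -0.   ] y [-0.001 -0.    -1.   ] z [ 0.231  0.973 -0.   ] q [-0.422  0.258 -0.336  0.978 -0.     1.382] F [0.2 0.  0.4] w 0.878
turn about y -0.001 or 3.141
wrist cap [([0.355, -0.23, -0.001], 0.9), ([0.332, -0.115, 0.001], 0.85)]
wrist tab_grip [([0.489, -0.134, 0.096], 0.74)]
wrist lid_hinge []
wrist marker_tip []
wrist box [([0.521, -0.001, -0.004], 0.65)]
[[317.72119552 228.69128152]]
scene cap [([0.357, -0.233, 0.004], 0.79), ([0.332, -0.118, 0.002], 0.76), ([0.506, 0.177, 0.001], 0.71), ([0.397, 0.188, 0.001], 0.56)]
scene tab_grip [([0.49, -0.139, 0.1], 0.76)]
scene lid_hinge [([0.545, 0.097, 0.101], 0.6)]
scene marker_tip [([0.391, -0.04, 0.2], 0.6)]
scene box [([0.523, -0.003, 0.0], 0.68)]
top cap [([0.397, 0.189, -0.001], 0.75), ([0.355, -0.236, -0.001], 0.65), ([0.506, 0.176, -0.001], 0.55)]
top tab_grip [([0.521, -0.005, -0.001], 0.65)]
top lid_hinge [([0.544, 0.094, 0.096], 0.83)]
top marker_tip []
top box [([0.524, -0.005, 0.002], 0.92)]
```

View pics/j_wrist.png

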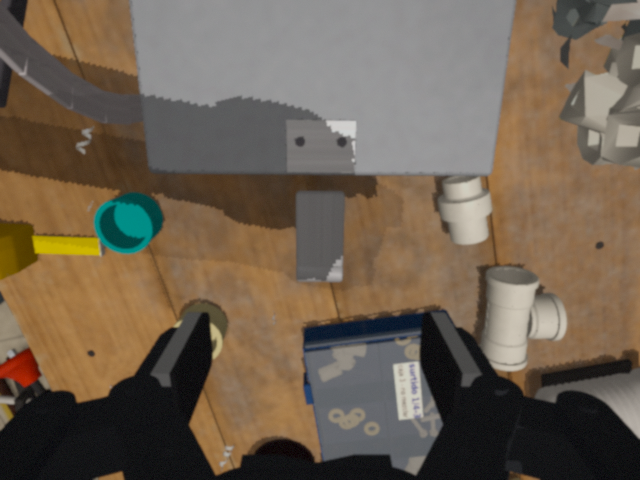

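View pics/j_scene.png

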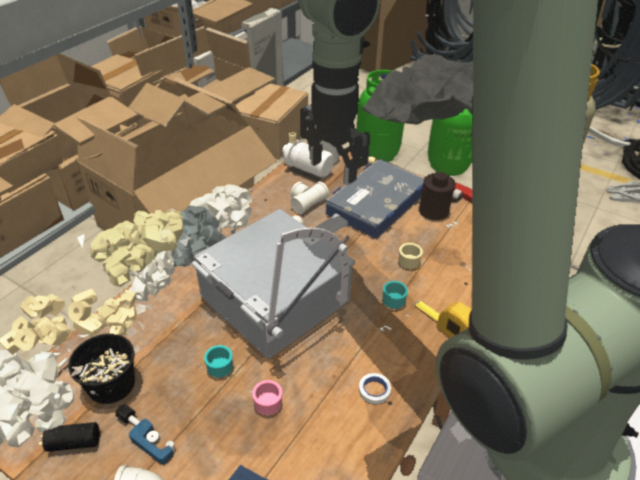

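>>> {"api": "send_rows", "payload": {
  "steps": [
    [[0.1,2,0.1,0],[0.1,3,0,0],[0,3,0,0],[0,3,0,0],[0,1.5,0,0],[0,0.9,0,0],[0,0,0,0],[0,0,0,0]]
  ]
}}

```text
time: 16.7
ee_pos: [0.49, -0.1369, 0.0802]
orientation: [-0.702, 0.703, -0.081, 0.082]
force: [0.9, -0.2, -0.2]
width: 0.873
```

```bash
python3 - <<'E'
from h import *
togo([.4888,-.137,.079],[.973,-.23])
for n in("wrist","scene"):
    p=ctrl.snapshot(n); cv2.imwrite(f'pics/k_{n}.png',p['img'][:,:,::-1])
E
```

```text
t 16.7 ee [ 0.49   -0.1369  0.0802] togo cm (tool x,y,z) [-0.11  0.12 -0.04]
x [ 0.973 -0.23   0.002] y [ 0.001 -0.001 -1.   ] z [ 0.23   0.973 -0.   ] q [-0.418  0.409 -0.505  0.655  0.     1.385] F [ 0.9 -0.2 -0.2] w 0.873
turn about y 0.0 or -3.141
```

View pics/k_wrist.png

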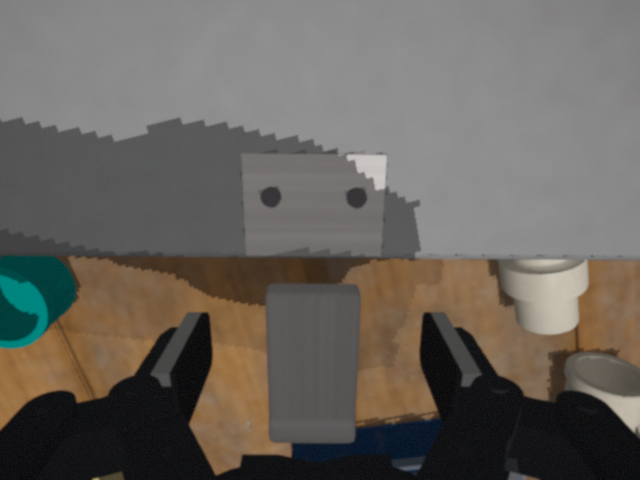

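View pics/k_scene.png

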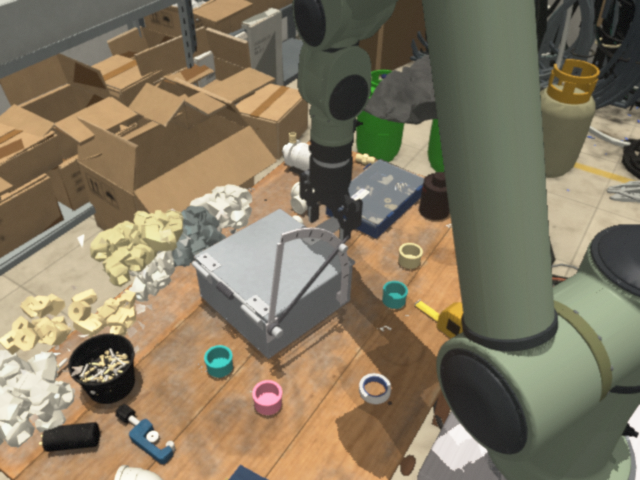

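>>> {"api": "send_rows", "payload": {
  "steps": [
    [[-0.1,0.2,0,0],[0,0,0,0],[0,0,0,0]]
  ]
}}

```text
time: 17.18
ee_pos: [0.4882, -0.1364, 0.0773]
orientation: [0.702, -0.702, 0.082, -0.082]
force: [-0.2, -0.2, -0.1]
width: 0.876
```

>>> {"api": "send_rows", "payload": {
  "steps": [
    [[0,0,0,0],[0,0,0,0],[0,0,0,0],[0,0,0,0],[0,0,0,0],[0,0,0,0],[0,0,0,0]]
  ],
  "grip": 1,
  "grip_force": 50
}}

```text
time: 18.05
ee_pos: [0.4889, -0.1365, 0.0775]
orientation: [-0.702, 0.702, -0.081, 0.082]
force: [2.5, 0.1, 0.7]
width: 0.338
```

```bash
python3 - <<'E'
from h import *
togo([.4888,-.137,.079],[.973,-.23])
for n in("wrist",):
    p=ctrl.snapshot(n); cv2.imwrite(f'pics/l_{n}.png',p['img'][:,:,::-1])
r=.24
for a in np.arange(0.05,.71,.05):
    print(round(a,2),'up',round(24*np.sin(a),2),'toward hinge',round(24*(1-np.cos(a)),2))
E
```

```text
t 18.05 ee [ 0.4889 -0.1365  0.0775] togo cm (tool x,y,z) [ 0.   -0.15 -0.05]
x [ 0.973 -0.23   0.001] y [ 0.001 -0.    -1.   ] z [0.23  0.973 0.   ] q [-0.418  0.411 -0.51   0.648  0.     1.385] F [2.5 0.1 0.7] w 0.338
turn about y 0.0 or -3.142
0.05 up 1.2 toward hinge 0.03
0.1 up 2.4 toward hinge 0.12
0.15 up 3.59 toward hinge 0.27
0.2 up 4.77 toward hinge 0.48
0.25 up 5.94 toward hinge 0.75
0.3 up 7.09 toward hinge 1.07
0.35 up 8.23 toward hinge 1.46
0.4 up 9.35 toward hinge 1.89
0.45 up 10.44 toward hinge 2.39
0.5 up 11.51 toward hinge 2.94
0.55 up 12.54 toward hinge 3.54
0.6 up 13.55 toward hinge 4.19
0.65 up 14.52 toward hinge 4.89
0.7 up 15.46 toward hinge 5.64
```

View pics/l_wrist.png

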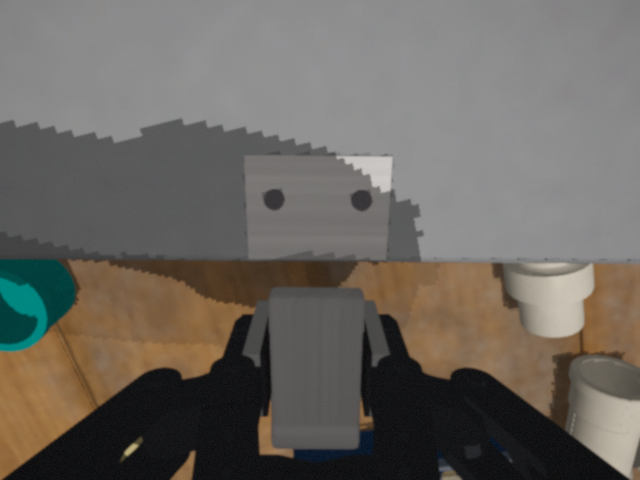

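>>> {"api": "send_rows", "payload": {
  "steps": [
    [[0,-0.6,0,0],[0,-0.6,0.03,0],[0,-1.2,0.09,0],[0,-1.2,0.15,0],[0,-1.2,0.21,0],[0,-1.2,0.27,0],[0,-0.6,0.16,0],[0,0,0,0],[0,0,0,0]]
  ]
}}

```text
time: 19.23
ee_pos: [0.4909, -0.128, 0.1426]
orientation: [-0.702, 0.703, -0.082, 0.082]
force: [7.1, -1.0, -8.1]
width: 0.337
```

```bash
python3 - <<'E'
from h import *
togo([.4888,-.137,.079],[.973,-.23])
for n in("wrist","scene"):
    p=ctrl.snapshot(n); cv2.imwrite(f'pics/m_{n}.png',p['img'][:,:,::-1])
    for l in ['cap','tab_grip','lid_hinge','marker_tip']:
        print(n,l,[(([round(float(v),3) for v in d['at']]),round(d['conf'],2)) for d in ctrl.landmark_of(p,l)[:4]])
E
```

```text
t 19.23 ee [ 0.4909 -0.128   0.1426] togo cm (tool x,y,z) [-0.01  6.36 -0.92]
x [ 0.973 -0.23   0.001] y [ 0.001 -0.001 -1.   ] z [ 0.23   0.973 -0.001] q [-4.000e-01  3.290e-01 -4.360e-01  8.060e-01 -1.000e-03  1.403e+00] F [ 7.1 -1.  -8.1] w 0.337
turn about y -0.0 or 3.142
wrist cap [([0.334, -0.119, 0.001], 0.75), ([0.359, -0.234, 0.002], 0.74), ([0.602, -0.176, -0.0], 0.56)]
wrist tab_grip [([0.488, -0.125, 0.158], 0.7)]
wrist lid_hinge []
wrist marker_tip [([0.524, 0.0, -0.002], 0.19)]
scene cap [([0.507, 0.178, 0.001], 0.64), ([0.333, -0.116, 0.001], 0.61), ([0.358, -0.233, 0.002], 0.6), ([0.392, 0.186, 0.002], 0.56)]
scene tab_grip [([0.49, -0.128, 0.165], 0.76), ([0.545, 0.095, 0.102], 0.54), ([0.52, -0.005, 0.001], 0.32)]
scene lid_hinge []
scene marker_tip [([0.392, -0.038, 0.2], 0.63)]
```

View pics/m_scene.png

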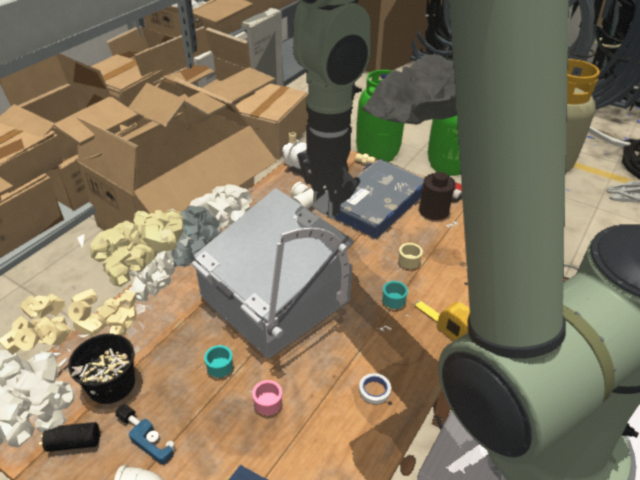

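View pics/m_wrist.png

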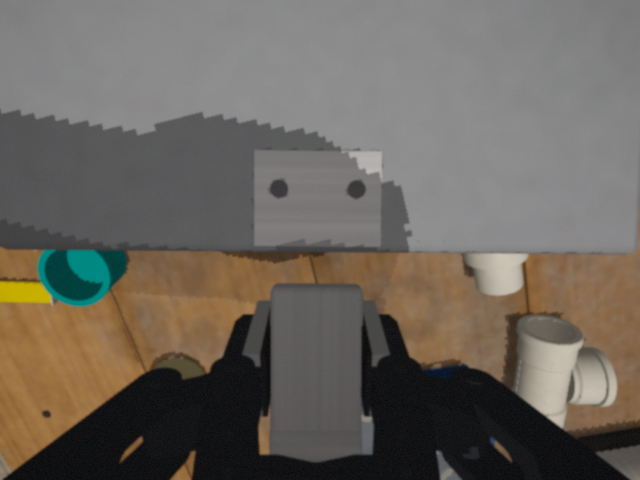

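>>> {"api": "send_rows", "payload": {
  "steps": [
    [[0.1,-0.8,0.26,0],[0,-1,0.36,0],[0,-1,0.4,0],[0,-1,0.44,0],[0,-0.8,0.36,0],[0,0,0,0],[0,0,0,0]]
  ]
}}

```text
time: 20.6
ee_pos: [0.4952, -0.1105, 0.188]
orientation: [-0.702, 0.703, -0.082, 0.082]
force: [5.7, -2.7, -8.2]
width: 0.341
```

```bash
python3 - <<'E'
from h import *
togo([.4888,-.137,.079],[.973,-.23])
u=np.array([-.233,-.9725,0]); bx=np.array([.9725,-.233,0]); H=np.array([.5447,.0965,.1])
def arm(a,s,x=-.118): return H+x*bx+s*(u*np.cos(a)+np.array([0,0,1])*np.sin(a))
for n in("scene",):
    p=ctrl.snapshot(n); im=p['img'][:,:,::-1].copy()
    x0,y0=240,200;k=5
    c=cv2.resize(im[y0:y0+115,x0:x0+150],None,fx=k,fy=k,interpolation=cv2.INTER_CUBIC); cv2.imwrite('pics/n0.png',c)
    for a,col in((.49,(0,0,255)),(.535,(0,255,0)),(.58,(255,0,0))):
        q=(proj(p,[arm(a,0),arm(a,.19)])-[x0,y0]+.5)*k
        cv2.line(c,tuple(map(int,q[0])),tuple(map(int,q[1])),col,1)
    cv2.imwrite('pics/n.png',c)
    for l in ['tab_grip','lid_hinge','marker_tip']:
        print(n,l,[(([round(float(v),3) for v in d['at']]),round(d['conf'],2)) for d in ctrl.landmark_of(p,l)[:4]])
p=ctrl.snapshot('wrist');cv2.imwrite('pics/n_wrist.png',p['img'][:,:,::-1])
E
```

```text
t 20.6 ee [ 0.4952 -0.1105  0.188 ] togo cm (tool x,y,z) [ 0.   10.91 -2.71]
x [ 0.973 -0.23  -0.001] y [-0.001 -0.001 -1.   ] z [ 0.23   0.973 -0.001] q [-3.640e-01  2.840e-01 -3.700e-01  9.180e-01 -1.000e-03  1.439e+00] F [ 5.7 -2.7 -8.2] w 0.341
turn about y -0.0 or 3.141
scene tab_grip [([0.494, -0.11, 0.208], 0.71)]
scene lid_hinge [([0.543, 0.097, 0.1], 0.95)]
scene marker_tip [([0.394, -0.039, 0.2], 0.95)]
```

View pics/n.png

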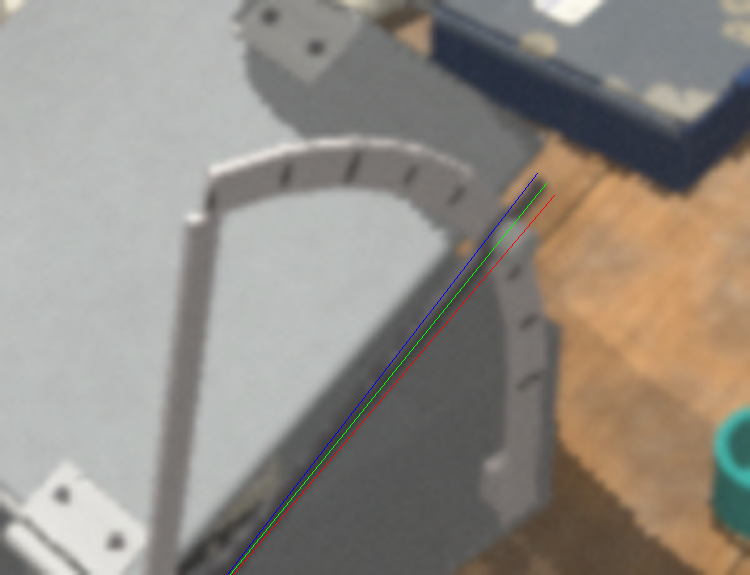

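View pics/n0.png

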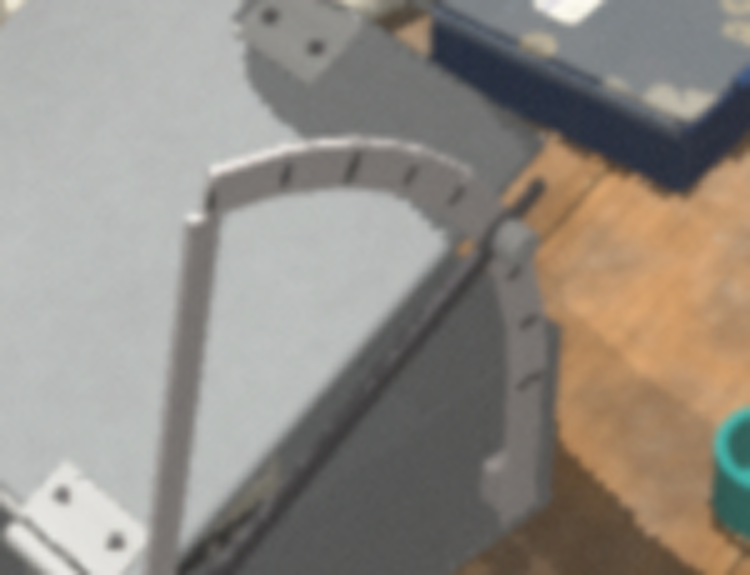

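View pics/n_wrist.png

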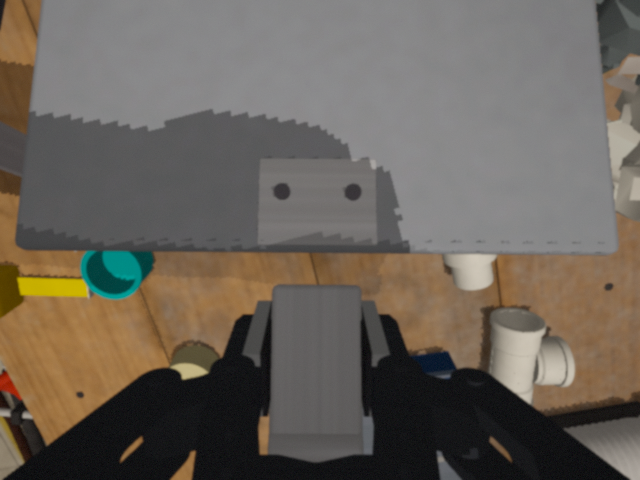

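```bash
python3 - <<'E'
from h import *
u=np.array([-.233,-.9725,0]); bx=np.array([.9725,-.233,0]); H=np.array([.5447,.0965,.1]); Z=np.array([0,0,1])
P=lambda a,s,x,n=0: H+x*bx+s*(u*np.cos(a)+Z*np.sin(a))+n*(-u*np.sin(a)+Z*np.cos(a))
p=ctrl.snapshot('scene'); im=p['img'][:,:,::-1].copy()
x0,y0=240,200;k=5
c=cv2.resize(im[y0:y0+115,x0:x0+150],None,fx=k,fy=k,interpolation=cv2.INTER_CUBIC)
pt=lambda X: tuple(map(int,(proj(p,X)[0]-[x0,y0]+.5)*k))
for d in range(0,91,10):
    a=np.radians(d); cv2.circle(c,pt(P(a,.176,-.114)),3,(0,0,255),-1); cv2.putText(c,str(d),pt(P(a,.2,-.114)),0,.4,(0,0,255),1)
# cover near edge at lid .4785 : x=-.103, upper face n=+.005, lower n=-.003
for n,col in((.005,(0,255,255)),(-.003,(255,255,0))):
    cv2.line(c,pt(P(.4785,.0,-.103,n)),pt(P(.4785,.206,-.103,n)),col,1)
cv2.imwrite('pics/o.png',c)
E
```

```text
(no output)
```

View pics/o.png

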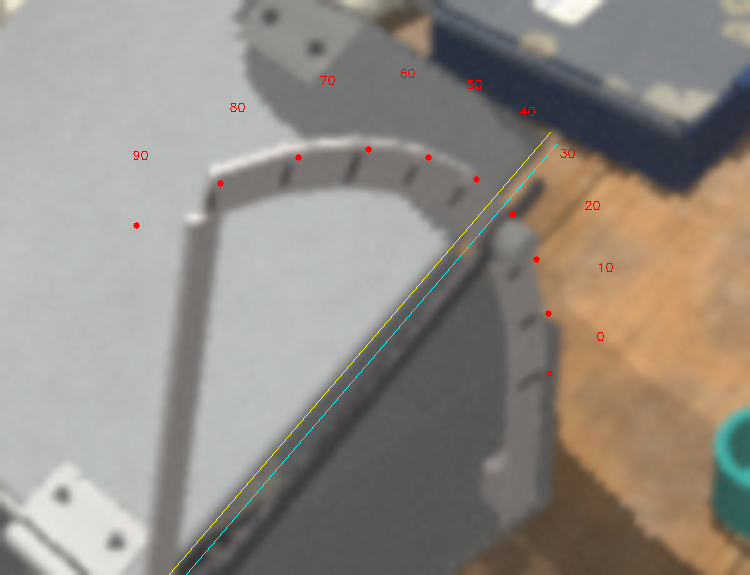

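>>> {"api": "send_rows", "payload": {
  "steps": [
    [[0,-0.4,0.2,0],[0,-0.4,0.24,0],[0,-0.3,0.16,0],[0,-0.19,0.12,0],[0,0,0,0],[0,0,0,0],[0,0,0,0]]
  ]
}}

```text
time: 21.78
ee_pos: [0.4968, -0.1037, 0.2007]
orientation: [-0.702, 0.703, -0.083, 0.082]
force: [4.9, -2.9, -9.3]
width: 0.339
```

```bash
cat > chk.py <<'E'
from h import *
import sys
s=st(); togo([.4888,-.137,.079],[.973,-.23])
a0=np.arcsin((s['ee_pos'][2]-.0775)/.24); print('lid by lift',a0)
u=np.array([-.233,-.9725,0]); bx=np.array([.9725,-.233,0]); H=np.array([.5447,.0965,.1]); Z=np.array([0,0,1])
P=lambda a,s,x,n=0: H+x*bx+s*(u*np.cos(a)+Z*np.sin(a))+n*(-u*np.sin(a)+Z*np.cos(a))
for n in ('scene','top','wrist'):
    p=ctrl.snapshot(n); 
    cv2.imwrite(f'pics/{sys.argv[1]}_{n}.png',p['img'][:,:,::-1])
    for l in ['tab_grip','marker_tip','cap','tee','union']:
        print(n,l,[(([round(float(v),3) for v in d['at']]),round(d['conf'],2)) for d in ctrl.landmark_of(p,l)[:4]])
    if n=='scene':
        im=p['img'][:,:,::-1].copy()
        x0,y0=240,190;k=5
        c=cv2.resize(im[y0:y0+115,x0:x0+150],None,fx=k,fy=k,interpolation=cv2.INTER_CUBIC)
        pt=lambda X: tuple(map(int,(proj(p,X)[0]-[x0,y0]+.5)*k))
        cv2.imwrite(f'pics/{sys.argv[1]}_c0.png',c)
        cv2.line(c,pt(P(a0,.0,-.103,.005)),pt(P(a0,.206,-.103,.005)),(0,255,255),1)
        cv2.line(c,pt(P(.54,.0,-.12)),pt(P(.54,.19,-.12)),(0,0,255),1)
        cv2.imwrite(f'pics/{sys.argv[1]}_c.png',c)
E
python3 chk.py r
```

```text
t 21.77 ee [ 0.4968 -0.1037  0.2007] togo cm (tool x,y,z) [-0.   12.18 -3.41]
x [ 0.973 -0.23  -0.001] y [-0.002 -0.001 -1.   ] z [ 0.23   0.973 -0.002] q [-0.35   0.273 -0.35   0.949 -0.002  1.453] F [ 4.9 -2.9 -9.3] w 0.339
turn about y -0.0 or 3.141
lid by lift 0.539170356609435
scene tab_grip [([0.498, -0.105, 0.224], 0.71)]
scene marker_tip [([0.394, -0.039, 0.2], 0.8)]
scene cap [([0.506, 0.18, 0.002], 0.97), ([0.395, 0.189, -0.001], 0.82), ([0.359, -0.232, -0.0], 0.8), ([0.333, -0.115, 0.002], 0.57)]
scene tee [([0.638, -0.281, -0.001], 0.62)]
scene union []
top tab_grip []
top marker_tip []
top cap [([0.399, 0.188, 0.004], 0.89), ([0.355, -0.234, -0.001], 0.69), ([0.505, 0.177, -0.001], 0.62)]
top tee [([0.637, -0.283, -0.002], 0.58)]
top union []
wrist tab_grip [([0.495, -0.101, 0.216], 0.8)]
wrist marker_tip []
wrist cap [([0.359, -0.233, 0.003], 0.87), ([0.334, -0.12, 0.002], 0.66)]
wrist tee [([0.639, -0.284, -0.004], 0.87)]
wrist union [([0.603, -0.172, -0.003], 0.68)]
```

View pics/r_c.png

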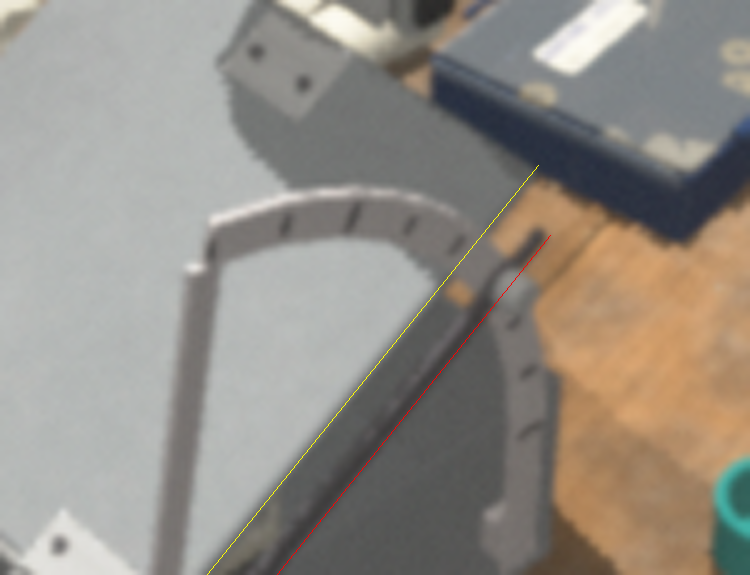

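View pics/r_c0.png

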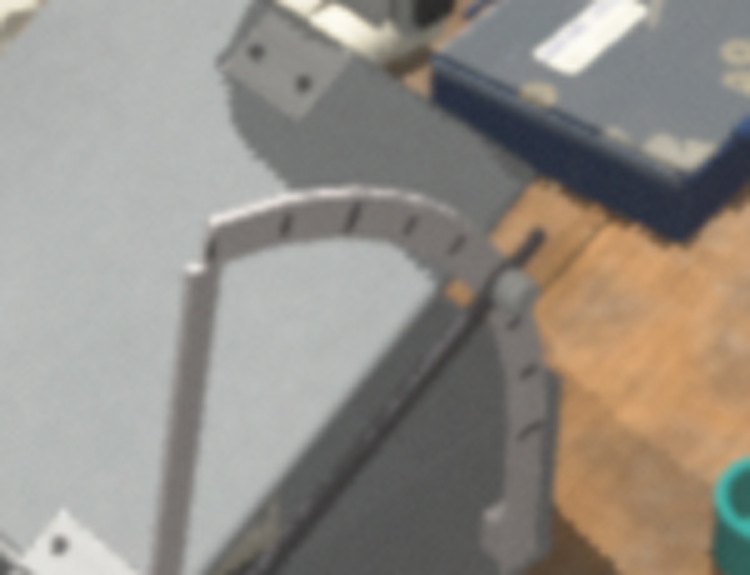

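View pics/r_scene.png

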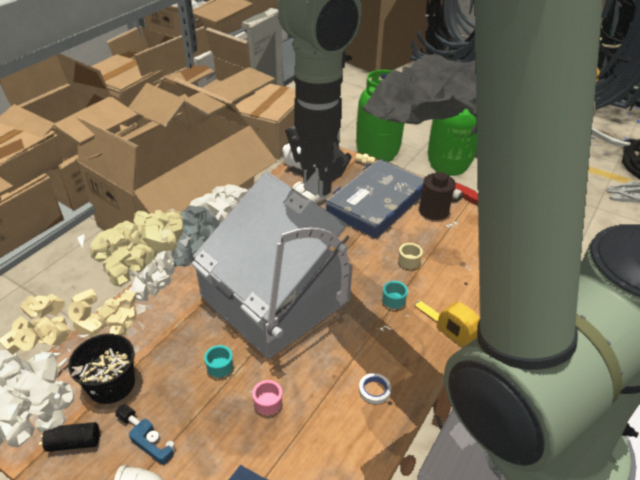

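```bash
python3 - <<'E'
from h import *
from scipy.optimize import least_squares
u=np.array([-.233,-.9725,0]); bx=np.array([.9725,-.233,0]); H=np.array([.5447,.0965,.1]); Z=np.array([0,0,1])
P=lambda a,s,x,n=0: H+x*bx+s*(u*np.cos(a)+Z*np.sin(a))+n*(-u*np.sin(a)+Z*np.cos(a))
p=ctrl.snapshot('scene'); g=cv2.GaussianBlur(cv2.cvtColor(p['img'],cv2.COLOR_RGB2GRAY),(0,0),.6).astype(float)
S=np.r_[np.arange(.05,.16,.005),.184,.187]
obs=[];ss=[]
for s in S:
    c=proj(p,P(.54,s,-.118))[0]; d=proj(p,P(.54,s,-.118,.001))[0]-c; d/=np.linalg.norm(d)
    t=np.arange(-3,4.01,.1); q=c+t[:,None]*d
    v=cv2.remap(g.astype(np.float32),q[:,:1].astype(np.float32),q[:,1:].astype(np.float32),cv2.INTER_CUBIC)[:,0]
    i=v.argmin(); print(round(s,3),round(t[i],1),int(v[i]),int(v[0]),int(v[-1]))
    obs.append(q[i]); ss.append(s)
print('px per rad at s=.19:',np.linalg.norm(proj(p,P(.55,.19,-.118))-proj(p,P(.54,.19,-.118)))/.01)
E
```

```text
0.05 0.3 66 87 80
0.055 0.4 64 87 99
0.06 0.7 63 88 102
0.065 0.5 62 89 93
0.07 0.5 64 91 90
0.075 0.4 63 89 89
0.08 0.6 62 88 86
0.085 0.5 65 90 89
0.09 0.4 64 89 85
0.095 0.4 63 91 86
0.1 0.2 66 89 85
0.105 0.1 66 90 86
0.11 0.2 64 87 83
0.115 -0.1 66 87 87
0.12 -0.1 65 87 84
0.125 -0.2 67 87 87
0.13 -0.3 67 87 87
0.135 -0.3 67 86 90
0.14 -0.3 66 87 90
0.145 -0.4 66 86 89
0.15 -0.3 67 86 93
0.155 0.0 64 91 117
0.184 0.3 77 128 152
0.187 0.3 81 126 151
px per rad at s=.19: 62.0017841061967
```

>>> {"api": "send_rows", "payload": {
  "steps": [
    [[0,0,0,0],[0,0,0,0],[0,0,0,0],[0,0,0,0],[0,0,0,0],[0,0,0,0],[0,0,0,0],[0,0,0,0]]
  ]
}}

```text
time: 23.72
ee_pos: [0.4968, -0.1037, 0.2007]
orientation: [-0.702, 0.703, -0.083, 0.082]
force: [6.1, -2.2, -10.0]
width: 0.34
```

```bash
python3 - <<'E'
from h import *
s=st(); togo([.4968,-.1037,.2007]); print(np.abs(s['dq']).max(),'lid',np.arcsin((s['ee_pos'][2]-.0775)/.24))
p=ctrl.snapshot('wrist');cv2.imwrite('pics/z.png',p['img'][:,:,::-1])
E
```

```text
t 23.73 ee [ 0.4968 -0.1037  0.2007] togo cm (tool x,y,z) [-0. -0. -0.]
x [ 0.973 -0.23  -0.001] y [-0.002 -0.001 -1.   ] z [ 0.23   0.973 -0.001] q [-0.35   0.273 -0.35   0.949 -0.002  1.453] F [  6.1  -2.2 -10. ] w 0.34
0.00254412057291781 lid 0.5390208030470145
```

View pics/z.png

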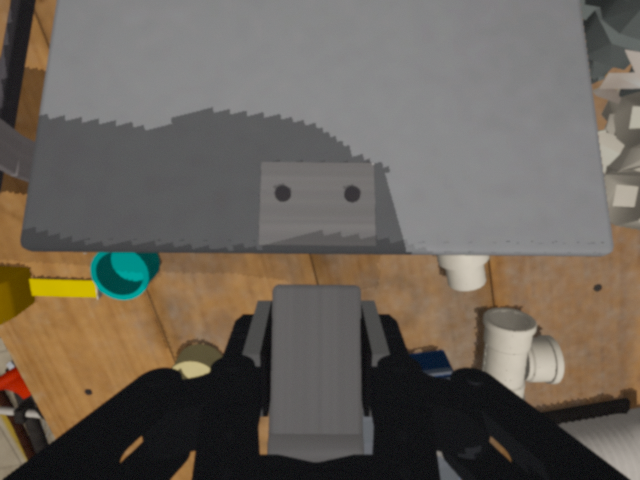

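The tab (270–360, 285–455) sits between the pads. The cap stands on the bench at about (198,358), and the tee and union have not moved. The arm is steady, so I am handing the job in.

```bash
python3 -c "
from plant import ctrl
print(ctrl.job_done())"
```

```text
the job is handed in; nothing more can be done
None
```

I set the cream cap down upright on the bench and lifted the cover by its tab to about 0.54 rad. I handed the job in at about 24 s, with the gripper still holding the tab; no verdict was reported.

- **Cap:** it stands released near (0.356, -0.234). The networks put its underside within about 3 mm of the bench.
- **Cover:** the lift of the tool gives a cover angle of 0.539 rad, and the cover's edge in the scene picture agrees. My estimates of the marker arm's angle ran from 0.505 to 0.555 rad.
- **Where checks disagreed:** a line fit along the arm alone gave the low end, about 0.505 rad. Its tip position gave about 0.545 rad, and the ticks put it near 0.52 rad. All are within 0.04 rad of the cover, inside the 0.08 limit.
- **Hold:** the arm was still, with about 10 N of downward pull on the tool. There was also about 6 N sideways, which I left as it was.
- **Left alone:** the marker arm's tip, the tee and the union were each found within 2–7 mm of where they started, which is about the networks' own scatter. The lifted cover partly hid the union, so it was found only in the wrist picture.

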